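# Stop the brick dispenser wheel over its chute

## Task

The yellow wheel of the brick dispenser has just been spun and is still turning freely. Brake it by touching it with the gripper's fingers so that it comes to rest with its one open hole over the slot of the orange-cheeked chute in the base, then let go and leave it standing still there. Do not disturb the yellow storage tub standing nearby.

Things in the scene. Friction and masses are not known exactly. Their poses are not given: they have to be found in the camera images.
- wheel: yellow level disc, 270 mm across, on a fixed upright spindle; underside 56, flat top 66 mm above the counter; grey knob (40 mm across) in its middle up to 88 mm. Origin on the axis at its underside; x points to the open hole. Spins counter-clockwise from above, about 0.7 to 1.4 rad/s at first, coasting 30 s or more; a few newtons on its top stop it at once; let go, it stays within 5 degrees
- hole (a point): centre of the wheel's only open hole, at its top face (66 mm up), 85 mm from the axis; round, 46 mm across, right through: plywood base or black slot shows in it. It turns with the wheel. Five coloured flush lids (52 mm across) mark closed pockets at the same radius, every 60 degrees
- slot (a point): fixed point that the hole must stop over: in the black radial slot, 46 mm wide, on top of the round plywood base, below the wheel; 85 mm from the axis, 52 mm above the counter. Beyond the rim the slot runs on as a black chute between two orange cheeks that end 198 mm from the axis, 52 mm high. The base stands elsewhere and turned otherwise at every start
- tub: loose yellow round storage tub with a smaller yellow stud on top, 92 mm across, 92 mm tall, 0.35 kg, upright on the counter beside the dispenser; origin at the centre of its underside. Not to be disturbed. An immovable brick tray (35 mm high) and a potted plant (140 mm tall) stand in similar places

How it is judged:
By the outcome, as a careful person would: the job done as asked, in the order asked, and still so for the second after the job is handed in, with the robot touching nothing.
It also fails if it takes over 48 s, if anything falls off the work surface, if the arm or the gripper's body presses on something with over 40 N, if the wrist force passes 120 N, or if a joint passes its speed limit or range.

## Robot

A 6-joint arm with a two-finger parallel gripper is mounted at the origin on the work surface. World frame = base frame: x ahead of the robot, y to its left, z up, the work surface at z = 0. Lengths are in m, angles in degrees, forces in N, time in s.
With the tool pointing down it reaches from about 0.3 to 0.75 m from the base axis. Payload 8.5 kg.
Tool frame: the origin (TCP) lies on the centre line of the jaws, within the pads' length; the fingertips stand 14 mm ahead of it and the grasp point (between the pads) lies 5 mm behind it; z points along the fingers, x is the direction in which the jaws open and shut, and the axes are right-handed (so a half turn about z gives the same grasp; the last joint's range is limited). The gripper opens to 85 mm and grips with 20 to 120 N. Pads are 22 mm wide; open, the fingers measure 114 mm over their backs; the gripper's body (76 mm by 85 mm) begins 54 mm behind the grasp point. The pads swing forward as they close: fully open they stand 13 mm farther back than shut.
Start: joints at [-86.075, 21.807, 74.336, -0, 83.858, -12.336], TCP at [0.154, -0.528, 0.245] pointing down, gripper open.
Joint ranges: [-178.18, 178.18], [-50.72, 133.34], [12.68, 142.11], [-81.47, 261.47], [9.98, 163.14], [-165.26, 165.26]. Speed limits (degrees/s): [136.94, 136.94, 180, 180, 180, 180].

## Interface

Orientations are given as a 3x3 rotation matrix whose columns are the frame's x, y, z axes.
In Python, from rig import * gives the robot as it stands.
- The arm moves only by the shell command python3 -m crank 'ROWS' [FORCE]. ROWS is JSON, one flat list of numbers, 7 for each row, row after row: the turn, a rotation vector about the world's x, y, z in rad, then the shift along the world's x, y, z in m, then the opening in per cent of the stroke, from 0 (shut) to 100 (fully open). A call has 1 to 20 rows; each row shifts and turns the commanded pose from where the row before left it; what a row does not reach is not made up. A row lasts 1/10 s, in which the tool goes at most 50 mm and 8.59 degrees, less where a joint would pass 70% of its speed; a pose out of reach is approached as far as the arm can. A call is refused whole if a number of a shift passes 0.05 or a number of a turn 0.15, either way. A call with a gripper value outside its range is refused whole. The fingers move at their own pace and stop on an object; FORCE is the grip in N (left out, the last holds). Time passes only in rows, so rows that do not move let the fingers close. It gives the time, the measured TCP pose, the force and the opening at its end, in the units of the state.
- observe(): the state, without advancing time (a new reading comes with each control period).
- get_image(name): name is "scene" or "side" or "wrist"; returns a dict with "frame" (420x560x3 uint8, red, green, blue), "fov_y" (degrees; the focal length in pixels is half the picture's height over the tangent of half this angle, whatever the lens; pixels are square), "cx", "cy" (the principal point, pixels), "world_to_cam" (4x4, takes a point from world to camera coordinates). Camera axes: x right, y up, looking along -z (the intrinsics and any distortion apply to the point x, -y, -z); pixel columns grow to the right and rows downward; lengths in m; the calibration is good to about 2 mm. A picture is of the moment at which its call begins. There is no depth.
- close_job(): hands the job in, once; it reports no verdict.
The state is a dict: "time_s": time; "q": joint angles; "qvel": joint speeds; "joint_efforts": joint torques, N m; "position": TCP position; "tool_rot": TCP orientation; "ft_force": force on the tool from outside, world axes, zero at the start; "wrist_torque": the same for the moment, N m; "grip_width": finger opening in m.
Only numpy, scipy, OpenCV 4.12 (cv2) and the standard library are available. Lean on these libraries where they do the work, as an engineer would, in place of code of your own. Each camera call takes 0.05 s, during which the arm holds its last target. There are 200 camera calls.

## Working session

There is one attempt and no reset: what is moved stays moved. The work goes in short steps, Python scripts to look and compute and a shell command to move; the robot and the scene stay as the last step left them, time stands still between calls to the robot, and variables do not carry over. Pictures are saved under pics/ and viewed, about 8 in all and at most 12, crops included, and the job is handed in when it is done.

```bash
ls; mkdir -p pics; cat > h.py <<'E'
from rig import *
import numpy as np, cv2
def snap(n):
    d=get_image(n); return d
def proj(d,p):
    h=d["frame"].shape[0]; f=h/2/np.tan(np.radians(d["fov_y"]/2))
    c=d["world_to_cam"]@np.append(p,1); return np.array([d["cx"]+f*c[0]/-c[2], d["cy"]-f*c[1]/-c[2]])
def ray(d,u,v):
    h=d["frame"].shape[0]; f=h/2/np.tan(np.radians(d["fov_y"]/2))
    M=np.linalg.inv(d["world_to_cam"]); r=M[:3,:3]@np.array([(u-d["cx"])/f,-(v-d["cy"])/f,-1]); return M[:3,3],r
def atz(d,u,v,z):
    o,r=ray(d,u,v); return o+r*(z-o[2])/r[2]
def tri(a,b):
    A=[];y=[]
    for o,r in (a,b):
        r=r/np.linalg.norm(r);P=np.eye(3)-np.outer(r,r);A.append(P);y.append(P@o)
    return np.linalg.lstsq(np.vstack(A),np.hstack(y),rcond=None)[0]
E
python3 - <<'E'
from h import *
import pickle
o=observe();print(o["time_s"],o["ft_force"])
D={n:get_image(n) for n in("scene","side")}
pickle.dump(D,open("d0.pkl","wb"))
for n in D: print(n,{k:v for k,v in D[n].items() if k not in("frame","world_to_cam")},np.linalg.inv(D[n]["world_to_cam"])[:3,3]); cv2.imwrite(f"pics/{n}0.png",D[n]["frame"][...,::-1])
print(observe()["time_s"])
E
```

```text
pics
0.0 [ 0.32849778 -1.17084614 -0.27811182]
scene {'fov_y': 54.40096278494642, 'cx': 286.63527714026975, 'cy': 206.00206528288118} [ 0.91110597 -0.30923016  0.84088323]
side {'fov_y': 45.53477983839662, 'cx': 282.18404162373156, 'cy': 211.36057286878835} [0.49740196 0.96331748 0.95708771]
0.1
```

View pics/scene0.png

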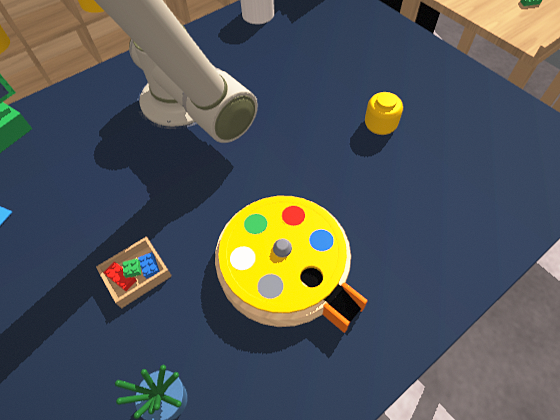

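View pics/side0.png

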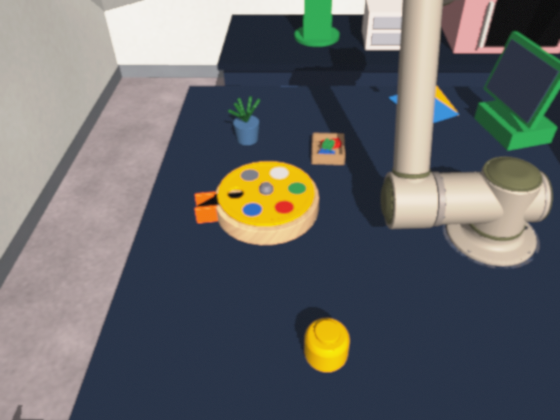

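Scene view: wheel centred near (282,250), hole (312,277), cheek ends (365,295)/(338,328), tub (384,113), tray (133,270), plant (160,395). Side view: wheel (267,192), hole (236,193), cheeks at (197,207), tub (327,345).

```bash
python3 - <<'E'
from h import *
import pickle
D=pickle.load(open("d0.pkl","rb"));S,T=D["scene"],D["side"]
a=[(256,224),(293,215),(321,240),(312,277),(270,286),(243,258)]
b=[(297,188),(284,207),(252,210),(236,193),(250,175),(279,173)]
P=np.array([tri(ray(S,*p),ray(T,*q)) for p,q in zip(a,b)]);print(P.round(3),P.mean(0))
for d,l in((S,a),(T,b)):
    Q=np.array([atz(d,*p,.066) for p in l]);c=Q.mean(0);print(c,np.linalg.norm(Q-c,axis=1).round(4),np.degrees(np.arctan2(*(Q-c)[:,1::-1].T)).round(1))
c=P.mean(0)
# cheek end mid, top z=.052 
for d,l in((S,[(367,293),(338,327)]),(T,[(196,194),(197,209)])):
    Q=np.array([atz(d,*p,.052) for p in l]);print("cheek",Q.round(3),(Q.mean(0)-c),np.linalg.norm((Q.mean(0)-c)[:2]),np.degrees(np.arctan2(*(Q.mean(0)-c)[1::-1])))
print("tub",tri(ray(S,384,101),ray(T,328,330)))
# enlarged crops
c1=cv2.resize(S["frame"][180:345,205:380],None,fx=2.4,fy=2.4,interpolation=2);c2=cv2.resize(T["frame"][150:250,185:330],None,fx=2.7,fy=2.7,interpolation=2)
h=max(c1.shape[0],c2.shape[0]);im=np.zeros((h,c1.shape[1]+c2.shape[1],3),np.uint8);im[:c1.shape[0],:c1.shape[1]]=c1;im[:c2.shape[0],c1.shape[1]:]=c2
print(im.shape,c1.shape);cv2.imwrite("pics/crop0.png",im[...,::-1])
E
```

```text
[[ 0.518 -0.097  0.066]
 [ 0.551 -0.019  0.065]
 [ 0.635 -0.011  0.061]
 [ 0.686 -0.08   0.059]
 [ 0.652 -0.158  0.062]
 [ 0.569 -0.165  0.065]] [ 0.6018304  -0.08839242  0.06292504]
[ 0.60403502 -0.08906051  0.066     ] [0.084  0.0859 0.0842 0.0867 0.085  0.0842] [-174.9  126.1   65.6    5.1  -55.3 -114.8]
[ 0.60031491 -0.08551655  0.066     ] [0.0851 0.0839 0.0865 0.0836 0.0848 0.0844] [-171.5  127.7   67.7    8.3  -52.8 -111.8]
cheek [[ 0.782 -0.014  0.052]
 [ 0.795 -0.105  0.052]] [ 0.18658367  0.02915391 -0.01092504] 0.1888475968338392 8.880724222624124
cheek [[ 0.797 -0.083  0.052]
 [ 0.784 -0.021  0.052]] [ 0.18878572  0.03615121 -0.01092504] 0.19221591931204726 10.840526141279563
tub [0.44360375 0.37289517 0.08391526]
(396, 812, 3) (396, 420, 3)
```

View pics/crop0.png

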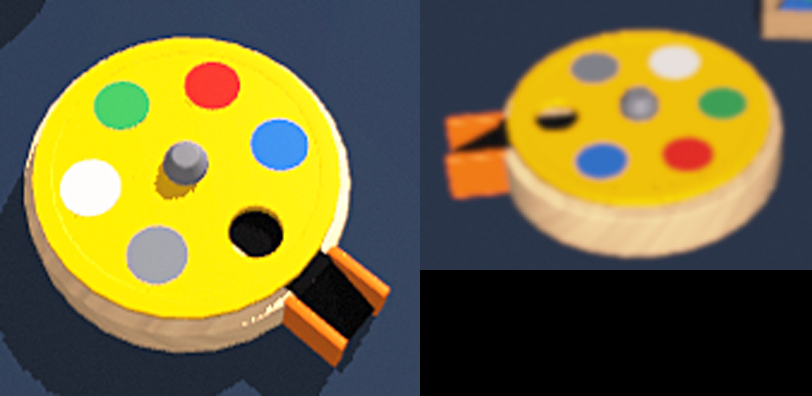

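The crops confirm the centre, about (0.602,-0.088), and a slot direction of about 10°. I'll move over the wheel with the gripper closing and measure from close up.

```bash
python3 -m crank '[0,0,0,0.027,0.0325,0,0, 0,0,0,0.027,0.0325,0,0, 0,0,0,0.027,0.0325,0,0, 0,0,0,0.027,0.0325,0,0, 0,0,0,0.027,0.0325,0,0, 0,0,0,0.027,0.0325,0,0, 0,0,0,0.027,0.0325,0,0, 0,0,0,0.027,0.0325,0,0, 0,0,0,0.027,0.0325,0,0, 0,0,0,0.027,0.0325,0,0, 0,0,0,0.027,0.0325,0,0, 0,0,0,0.027,0.0325,0,0, 0,0,0,0.02,0.03,0,0, 0,0,0,0,0,0,0]' 20
python3 - <<'E'
from h import *
import pickle
D={n:get_image(n) for n in("wrist","scene")}
pickle.dump(D,open("d1.pkl","wb"))
o=observe();print(o["time_s"],o["q"],o["position"],o["tool_rot"],o["grip_width"],o["ft_force"])
print(np.linalg.inv(D["wrist"]["world_to_cam"]))
c=np.array([.602,-.088,.066])
print(proj(D["wrist"],c))
im=np.hstack([cv2.resize(D[n]["frame"],(400,300)) for n in D]);cv2.imwrite("pics/w1.png",im[...,::-1])
E
```

```text
time_s: 1.5
position: [0.4993, -0.1048, 0.2448]
tool_rot: [[0.284, -0.959, -0.0], [-0.959, -0.284, 0.001], [-0.001, 0.0, -1.0]]
ft_force: [-0.3, -0.4, 0.2]
grip_width: 0.0001
1.6 [-2.55099914e+01  1.77737890e+01  8.06246247e+01 -1.49008723e-02
  8.16494942e+01  4.81384838e+01] [ 0.49799221 -0.1075137   0.24493206] [[ 2.81565914e-01 -9.59541498e-01 -8.65445185e-04]
 [-9.59541819e-01 -2.81566124e-01  1.27874346e-04]
 [-3.66380787e-04  7.94425789e-04 -9.99999617e-01]] 4.6360012153410456e-05 [-0.59870959  0.11823494 -0.24271949]
[[ 0.28494604  0.90900113  0.30417545  0.57677966]
 [-0.95854219  0.27075383  0.0888213  -0.08223238]
 [-0.001618   -0.31687428  0.94846617  0.37374745]
 [ 0.          0.          0.          1.        ]]
[291.87636409  68.127544  ]
```

View pics/w1.png

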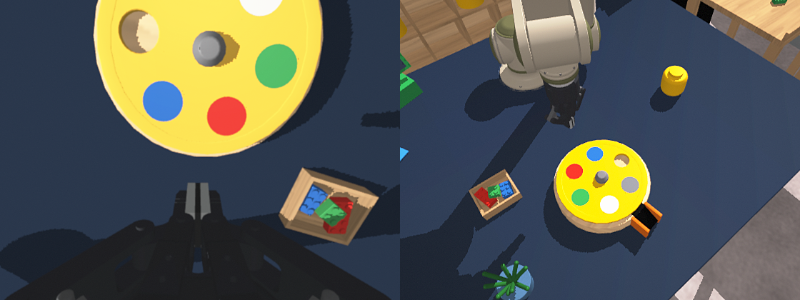

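Wrist view: wheel centre about (291,68), hole up-left showing plywood, and the chute is outside the view. I'll shift forward to see the chute from above and time the spin.

```bash
python3 -m crank '[0,0,0,0.04,0.008,0,0, 0,0,0,0.04,0.008,0,0, 0,0,0,0.04,0.008,0,0, 0,0,0,0.02,0.004,0,0, 0,0,0,0,0,0,0, 0,0,0,0,0,0,0]'
python3 - <<'E'
from h import *
import pickle
W=get_image("wrist");S=get_image("scene");o=observe();print(o["time_s"],o["position"])
T=get_image("side")
pickle.dump(dict(W=W,S=S,T=T),open("d2.pkl","wb"))
im=np.vstack([np.hstack([W["frame"][:, :],]) ]);im=cv2.resize(im,(800,600))
cv2.imwrite("pics/w2.png",im[...,::-1])
E
```

```text
time_s: 2.2
position: [0.6373, -0.0811, 0.2448]
tool_rot: [[0.279, -0.96, -0.001], [-0.96, -0.279, 0.0], [-0.0, 0.001, -1.0]]
ft_force: [-0.3, -0.7, -0.5]
grip_width: -0.0
2.3 [ 0.6369982  -0.08092801  0.24561497]
```

View pics/w2.png

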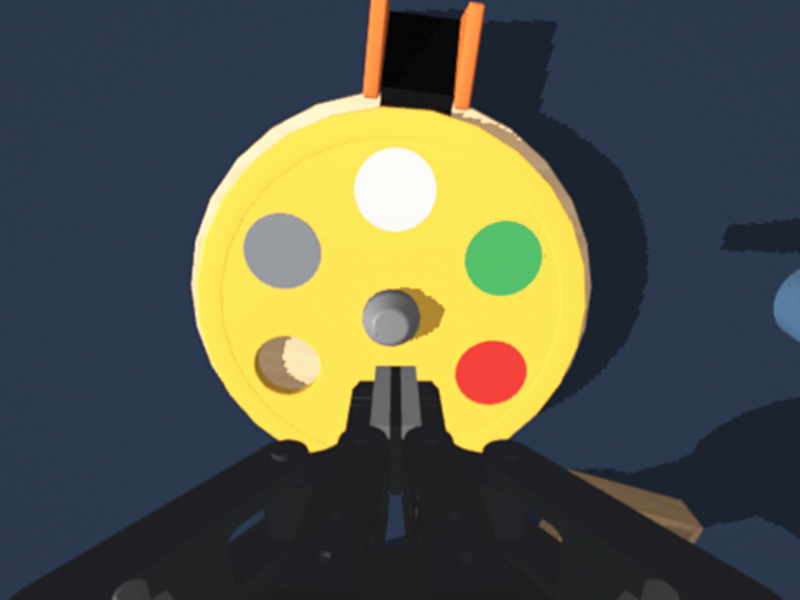

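Wrist view: chute above the wheel, cheeks at x 364–388 and 455–484 px (800-scale); white lid (395,189) nearly over the slot, grey (282,250), green (503,258), red (491,372), hole (288,364).

```bash
python3 - <<'E'
from h import *
import pickle
D=pickle.load(open("d2.pkl","rb"));W=D["W"]
f=.7
l={0:(395,189),60:(503,258),-60:(282,250),120:(491,372),-120+0:(288,364)}
# ccw seen from above = also ccw in image
from scipy.optimize import least_squares
Q={k:atz(W,u*f,v*f,.066) for k,(u,v) in l.items()}
K=list(Q)
# order angles: fit centre and radius
r=least_squares(lambda p:[np.hypot(*(Q[k][:2]-p[:2]))-p[2] for k in K],[.6,-.09,.085]);c=r.x[:2];print("centre",r.x,r.fun.round(4))
for k in K: print(l[k],np.degrees(np.arctan2(*(Q[k][:2]-c)[::-1])).round(1))
for a,b in(((370,2),(484,4)),((364,95),(470,108)),((388,4),(467,4)),((381,95),(455,107))):
    A,B=[atz(W,p[0]*f,p[1]*f,.052)[:2] for p in(a,b)];m=(A+B)/2-c;print(A.round(4),B.round(4),"w",np.hypot(*(A-B)).round(4),"mid ang",np.degrees(np.arctan2(m[1],m[0])).round(2),np.hypot(*m).round(4))
E
```

```text
centre [ 0.60217561 -0.08874516  0.08487418] [-0.0001 -0.0004  0.0006  0.0004 -0.0005]
(395, 189) 14.5
(503, 258) -45.9
(282, 250) 74.5
(491, 372) -106.0
(288, 364) 133.9
[ 0.7833 -0.0231] [ 0.8012 -0.0885] w 0.0678 mid ang 9.83 0.1929
[ 0.733  -0.0329] [ 0.7444 -0.0994] w 0.0674 mid ang 9.39 0.1384
[ 0.7853 -0.0337] [ 0.7984 -0.0788] w 0.047 mid ang 9.73 0.1925
[ 0.736  -0.0432] [ 0.7423 -0.0901] w 0.0473 mid ang 9.17 0.1388
```

```bash
python3 - <<'E'
from h import *
import pickle
W=pickle.load(open("d2.pkl","rb"))["W"]
o,r=ray(W,395*.7,366*.7)
x=.637
t=(x-o[0])/r[0];print(o+t*r, .2455-(o+t*r)[2])
for dz in (.009,.014,.027): print(dz,[(proj(W,np.array([.637,-.081,.2455-dz])+off)/.7).round(0) for off in(np.zeros(3),np.array([.01,0.003,0]),-np.array([.01,0.003,0]))])
E
python3 -m crank '[0,0,0,-0.04,-0.008,-0.02,0, 0,0,0,-0.04,-0.008,-0.025,0, 0,0,0,-0.04,-0.008,-0.025,0, 0,0,0,-0.014,-0.001,-0.025,0, 0,0,0,0,0,-0.02,0, 0,0,0,0,0,-0.015,0, 0,0,0,0,0,0,0]'
python3 - <<'E'
from h import *
import pickle
o=observe();W=get_image("wrist");S=get_image("scene");print(o["time_s"],o["position"],o["ft_force"],observe()["time_s"])
pickle.dump(dict(W=W,S=S),open("d3.pkl","wb"))
cv2.imwrite("pics/w3.png",np.hstack([cv2.resize(W["frame"],(400,300)),cv2.resize(S["frame"][150:350,150:417],(400,300))])[...,::-1])
E
```

```text
[ 0.637      -0.08134543  0.21500865] 0.030491353421029127
0.009 [array([394., 396.]), array([394., 367.]), array([394., 423.])]
0.014 [array([394., 388.]), array([394., 360.]), array([394., 415.])]
0.027 [array([394., 370.]), array([394., 344.]), array([394., 395.])]
time_s: 3.05
position: [0.5026, -0.105, 0.1144]
tool_rot: [[0.279, -0.96, -0.003], [-0.96, -0.279, 0.001], [-0.002, 0.002, -1.0]]
ft_force: [0.2, 0.6, 0.8]
grip_width: 0.0001
3.05 [ 0.50257383 -0.10496279  0.11439317] [0.21540426 0.61349251 0.756836  ] 3.15
```

View pics/w3.png

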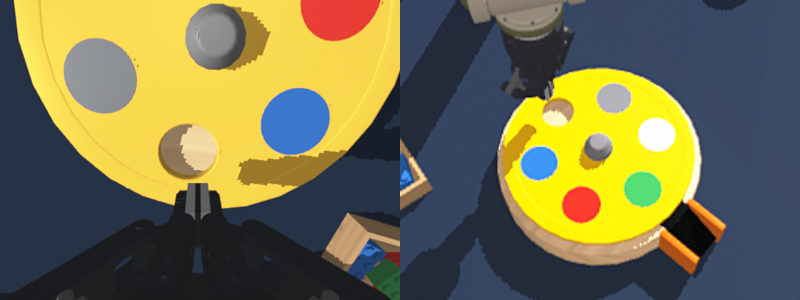

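Hole is in the wrist view at (188,152) of the 400-wide half, just in front of the fingers; fingertip 14 mm ahead is consistent. I'll lower to a 7 mm gap and refine the rate.

```bash
python3 -m crank '[0,0,0,0,0,-0.012,0, 0,0,0,0,0,-0.01,0, 0,0,0,0,0,-0.005,0, 0,0,0,0,0,0,0, 0,0,0,0,0,0,0]'
cat > ang.py <<'E'
from h import *
C=np.array([.6022,-.0887])
COL={"green":((40,75),-0),"red":None}
def polar(d,n=720):
    # sample colours at radius 85mm, z=.066; returns hsv ring
    th=np.radians(np.arange(0,360,.5))
    p=np.array([proj(d,[C[0]+.085*np.cos(t),C[1]+.085*np.sin(t),.066]) for t in th]).astype(np.float32)
    hsv=cv2.cvtColor(cv2.GaussianBlur(d["frame"],(3,3),0),cv2.COLOR_RGB2HSV)
    ok=(p[:,0]>1)&(p[:,0]<558)&(p[:,1]>1)&(p[:,1]<418)
    return cv2.remap(hsv,p[None,:,0],p[None,:,1],1)[0].astype(int),ok
def holeang(d):
    r,ok=polar(d);h,s,v=r.T;out={}
    deg=np.radians(np.arange(0,360,.5))
    # hole followed ccw by grey? offsets from hole
    for n,m,off in(("green",(h>50)&(h<85)&(s>90)&(v>90),180),("red",((h<8)|(h>172))&(s>120)&(v>120),120),("blue",(h>95)&(h<120)&(s>100)&(v>130),60),("white",(s<40)&(v>200),-120)):
        m=m&ok
        if m.sum()>25:
            z=np.exp(1j*deg[m]).mean();out[n]=(round(np.degrees(np.angle(z))-off)%360 if 0 else round((np.degrees(np.angle(z))-off)%360,1),int(m.sum()))
    return out
E
python3 - <<'E'
from ang import *
import pickle
for f,ts in(("d0",{"scene":0,"side":.05}),("d1",{"wrist":1.5,"scene":1.55}),("d2",{"W":2.2,"S":2.25,"T":2.3}),("d3",{"W":3.05,"S":3.1})):
    D=pickle.load(open(f+".pkl","rb"))
    for k,t in ts.items(): print(t,k,holeang(D[k]))
o=observe();S=get_image("scene");print(o["time_s"],o["position"],holeang(S))
E
```

```text
time_s: 3.65
position: [0.5042, -0.105, 0.0887]
tool_rot: [[0.28, -0.96, 0.0], [-0.96, -0.28, -0.0], [0.0, -0.0, -1.0]]
ft_force: [-0.6, 0.1, 0.3]
grip_width: -0.0002
0 scene {'green': (np.float64(4.3), 68), 'red': (np.float64(5.0), 65), 'blue': (np.float64(4.8), 66), 'white': (np.float64(5.5), 67)}
0.05 side {'green': (np.float64(7.2), 54), 'red': (np.float64(7.5), 57), 'blue': (np.float64(8.2), 58), 'white': (np.float64(7.2), 60)}
1.5 wrist {'green': (np.float64(92.8), 68), 'red': (np.float64(92.8), 68), 'blue': (np.float64(93.2), 68)}
1.55 scene {'green': (np.float64(94.4), 69), 'red': (np.float64(96.8), 64), 'blue': (np.float64(96.5), 65), 'white': (np.float64(96.5), 67)}
2.2 W {'green': (np.float64(133.8), 68), 'red': (np.float64(133.5), 67), 'white': (np.float64(134.8), 70)}
2.25 S {'green': (np.float64(136.3), 69), 'red': (np.float64(137.5), 65), 'blue': (np.float64(137.5), 67), 'white': (np.float64(137.0), 67)}
2.3 T {'green': (np.float64(140.8), 56), 'red': (np.float64(139.5), 57), 'blue': (np.float64(139.2), 56), 'white': (np.float64(140.8), 64)}
3.05 W {'red': (np.float64(173.5), 31), 'blue': (np.float64(183.0), 69)}
3.1 S {'green': (np.float64(184.3), 68), 'red': (np.float64(186.2), 66), 'blue': (np.float64(186.5), 65), 'white': (np.float64(185.8), 68)}
3.65 [ 0.50418527 -0.10504642  0.08866016] {'green': (np.float64(215.8), 68), 'red': (np.float64(217.5), 65), 'blue': (np.float64(217.8), 66), 'white': (np.float64(217.8), 69)}
```

```bash
python3 -m crank '[0,0,0,0,0,-0.003,0, 0,0,0,0,0,0,0, 0,0,0,0,0,0,0, 0,0,0,0,0,0,0, 0,0,0,0,0,0,0, 0,0,0,0,0,0,0, 0,0,0,0,0,0,0, 0,0,0,0,0,0,0, 0,0,0,0,0,0,0, 0,0,0,0,0,0,0, 0,0,0,0,0,0,0, 0,0,0,0,0,0,0, 0,0,0,0,0,0,0, 0,0,0,0,0,0,0, 0,0,0,0,0,0,0, 0,0,0,0,0,0,0, 0,0,0,0,0,0,0, 0,0,0,0,0,0,0]'
python3 - <<'E'
from ang import *
o=observe();S=get_image("scene");print(o["time_s"],o["position"],o["ft_force"],holeang(S))
E
```

```text
time_s: 5.5
position: [0.504, -0.105, 0.0853]
tool_rot: [[0.28, -0.96, -0.0], [-0.96, -0.28, -0.0], [0.0, 0.0, -1.0]]
ft_force: [0.0, -0.0, 0.5]
grip_width: 0.0002
5.5 [ 0.50398904 -0.10498711  0.08533002] [ 0.02644074 -0.0357457   0.48644087] {'green': (np.float64(319.5), 68), 'red': (np.float64(320.5), 65), 'blue': (np.float64(320.2), 66), 'white': (np.float64(323.4), 71)}
```

```bash
python3 -m crank '[0,0,0,0,0,0,0, 0,0,0,0,0,0,0, 0,0,0,0,0,0,0, 0,0,0,0,0,0,0, 0,0,0,0,0,0,0, 0,0,0,0,0,0,0, 0,0,0,0,0,-0.005,0, 0,0,0,0,0,-0.002,0]'
python3 - <<'E'
from ang import *
o=observe();S=get_image("scene");print(o["time_s"],o["position"],o["ft_force"],holeang(S));S=get_image("scene");print(observe()["ft_force"],holeang(S))
E
```

```text
time_s: 6.35
position: [0.5039, -0.105, 0.0779]
tool_rot: [[0.28, -0.96, -0.0], [-0.96, -0.28, 0.0], [-0.0, 0.0, -1.0]]
ft_force: [-0.1, -0.7, 2.2]
grip_width: -0.0001
6.35 [ 0.50390513 -0.10499746  0.07786718] [-0.11485113 -0.71865536  2.21931205] {'green': (np.float64(6.2), 67), 'red': (np.float64(6.5), 65), 'blue': (np.float64(6.0), 65), 'white': (np.float64(7.3), 69)}
[-0.6581377 -0.1006612  1.6137944] {'green': (np.float64(7.1), 66), 'red': (np.float64(7.5), 65), 'blue': (np.float64(7.2), 66), 'white': (np.float64(9.4), 71)}
```

Light contact, wheel slowing through 8° (target 9.6°), so I'll press now.

```bash
python3 -m crank '[0,0,0,0,0,-0.002,0]'
python3 - <<'E'
from ang import *
o=observe();S=get_image("scene");T=get_image("side");print(o["time_s"],o["position"],o["ft_force"],holeang(S),holeang(T));S=get_image("scene");print(observe()["ft_force"],holeang(S))
c=cv2.resize(S["frame"][180:345,205:380],None,fx=2.4,fy=2.4,interpolation=2);c2=cv2.resize(T["frame"][150:250,185:330],None,fx=2.6,fy=2.6,interpolation=2);c2=cv2.copyMakeBorder(c2,0,396-c2.shape[0],0,0,0);cv2.imwrite("pics/stop.png",np.hstack([c,c2])[...,::-1])
E
```

```text
time_s: 6.55
position: [0.5039, -0.105, 0.0765]
tool_rot: [[0.28, -0.96, -0.0], [-0.96, -0.28, -0.0], [0.0, 0.0, -1.0]]
ft_force: [-3.2, -0.1, 4.8]
grip_width: 0.0001
6.55 [ 0.50388875 -0.10502969  0.07647122] [-3.18439748 -0.12502659  4.79764493] {'green': (np.float64(6.9), 67), 'red': (np.float64(7.2), 66), 'blue': (np.float64(7.0), 65), 'white': (np.float64(8.6), 70)} {'green': (np.float64(6.8), 56), 'red': (np.float64(6.8), 58), 'blue': (np.float64(8.0), 59), 'white': (np.float64(6.8), 62)}
[-2.5819336   0.04870267  5.3249375 ] {'green': (np.float64(6.9), 67), 'red': (np.float64(7.2), 66), 'blue': (np.float64(7.0), 65), 'white': (np.float64(9.4), 71)}
```

View pics/stop.png

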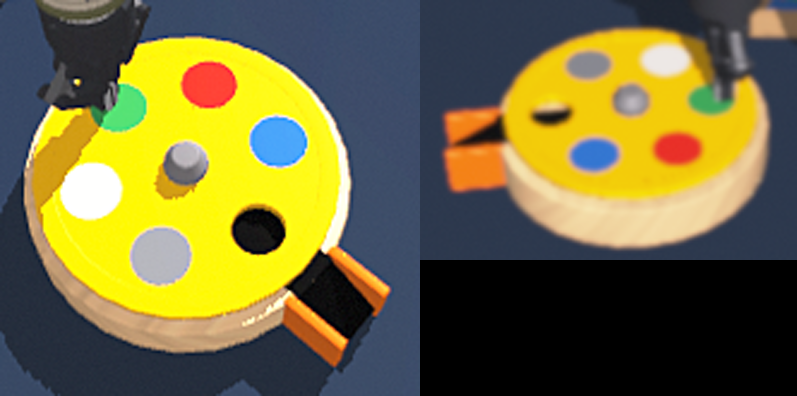

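The wheel has stopped at 7.1° with the hole showing black, 2.5° short of the slot axis (9.6°). I'll drag it the last 4 mm under slightly more pressure.

```bash
python3 -m crank '[0,0,0,0,0,-0.001,0, 0,0,0,0.0003,-0.002,0,0, 0,0,0,0.0004,-0.002,0,0, 0,0,0,0,0,0,0]'
python3 - <<'E'
from ang import *
S=get_image("scene");o=observe();print(o["time_s"],o["position"],o["ft_force"],holeang(S))
E
```

```text
time_s: 7.1
position: [0.5048, -0.1093, 0.0758]
tool_rot: [[0.28, -0.96, 0.0], [-0.96, -0.28, -0.001], [0.001, -0.0, -1.0]]
ft_force: [-2.5, -0.3, 6.5]
grip_width: -0.0002
7.15 [ 0.50475029 -0.10919832  0.07574541] [-3.16597663 -0.33503616  6.2601284 ] {'green': (np.float64(9.0), 68), 'red': (np.float64(10.0), 65), 'blue': (np.float64(9.8), 66), 'white': (np.float64(10.8), 69)}
```

```bash
python3 -m crank '[0,0,0,0,0,0.004,0, 0,0,0,0,0,0.01,0, 0,0,0,0,0,0.02,0, 0,0,0,0,0,0.03,0, 0,0,0,0,0,0.03,0, 0,0,0,0,0,0.03,0, 0,0,0,0.035,0.005,0.02,0, 0,0,0,0.04,0.008,0.005,0, 0,0,0,0.04,0.008,0,0, 0,0,0,0.02,0.004,0,0, 0,0,0,0,0,0,0, 0,0,0,0,0,0,0, 0,0,0,0,0,0,0]'
python3 - <<'E'
from ang import *
W=get_image("wrist");S=get_image("scene");T=get_image("side");o=observe();print(o["time_s"],o["position"],o["ft_force"])
for d in(W,S,T): print(holeang(d))
cv2.imwrite("pics/end.png",np.hstack([cv2.resize(W["frame"],(400,300)),cv2.resize(S["frame"],(400,300))])[...,::-1])
E
```

```text
time_s: 8.45
position: [0.6388, -0.0841, 0.2247]
tool_rot: [[0.28, -0.96, -0.0], [-0.96, -0.28, 0.0], [-0.0, 0.0, -1.0]]
ft_force: [-0.5, 0.4, -0.6]
grip_width: -0.0001
8.6 [ 0.63908379 -0.08423015  0.22487926] [0.2968622  0.57322115 0.43360546]
{'red': (np.float64(10.0), 67), 'blue': (np.float64(10.2), 68), 'white': (np.float64(8.5), 69)}
{'green': (np.float64(8.9), 68), 'blue': (np.float64(9.0), 65), 'white': (np.float64(10.0), 69)}
{'green': (np.float64(8.8), 54), 'red': (np.float64(9.0), 57), 'blue': (np.float64(9.8), 58), 'white': (np.float64(9.0), 61)}
```

View pics/end.png

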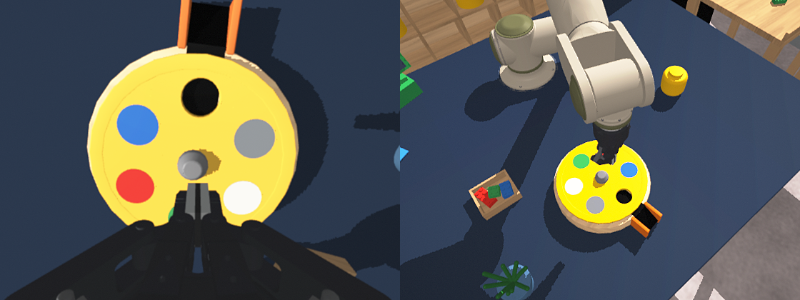

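The hole at (200,97) in the wrist half is fully black and lines up with the chute. The tub is unmoved. I'll do one stillness check, then hand in.

```bash
python3 -m crank '[0,0,0,0,0,0,0, 0,0,0,0,0,0,0, 0,0,0,0,0,0,0, 0,0,0,0,0,0,0, 0,0,0,0,0,0,0, 0,0,0,0,0,0,0, 0,0,0,0,0,0,0]' | head -1
python3 - <<'E'
from ang import *
print(holeang(get_image("side")),holeang(get_image("wrist")));print(close_job())
E
```

```text
time_s: 9.3
{'green': (np.float64(8.8), 54), 'red': (np.float64(9.0), 57), 'blue': (np.float64(9.8), 58), 'white': (np.float64(9.0), 61)} {'red': (np.float64(10.0), 67), 'blue': (np.float64(10.2), 68), 'white': (np.float64(8.5), 69)}
the job is handed in; nothing more can be done
None
```

I stopped the wheel with its open hole over the chute slot, lifted the gripper clear, and handed the job in at about 9.4 s on the robot's clock.

- **Braking:** I pressed the closed fingertips lightly on the wheel's top, opposite the chute, as the hole came round. It stopped 2.5° short, so I dragged it the last 4 mm under about 6 N before lifting off.
- **Alignment:** In the last checks the hole was at about 9.4° (readings 8.5–10.2° across cameras and lids). The slot is at about 9.6° (9.2–9.8°). The hole showed fully black.
- **Standing still:** Two sets of pictures 0.7 s apart, after letting go, gave identical angles, and the arm was touching nothing.
- **Tub:** It looked to be in the same place in the last scene picture as in the first. I did not measure its position again, and the arm never went near it.

No check failed. The only disagreement was a spread of up to 1.7° between lids.

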